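# Set up the gel caster with the comb that fits

## Robot

A 6-joint arm with a two-finger parallel gripper is mounted at the origin on a cart in front of the work surface, level with it; the furniture and walls round the work are solid. World frame = base frame: x ahead of the robot, y to its left, z up, the work surface at z = 0. Lengths are in m, angles in rad, forces in N, time in s.
With the tool pointing down it reaches from about 0.425 to 0.95 m from the base axis. Payload 3.5 kg.
Tool frame: the origin (TCP) lies midway between the tips of the shut fingers; the grasp point (between the pads) lies 19 mm behind it; z points along the fingers, y is the line along which they close (so a half turn about z gives the same grasp; the last joint's range is limited). The gripper opens to 85 mm and grips with 20 to 120 N. Pads are 22 mm wide; open, the fingers measure 114 mm over their backs; the gripper's body (76 mm by 85 mm) begins 54 mm behind the grasp point. The pads swing forward as they close: fully open they stand 13 mm farther back than shut.
Start: joints at [1.097, 0.286, 1.577, -0, 1.279, -0.15], TCP at [0.215, 0.64, 0.231] pointing down, gripper open.
Joint ranges: [-2.77, 2.77], [-0.9, 2.22], [0.21, 2.48], [-1.53, 4.67], [0.24, 2.81], [-2.84, 2.84]. Speed limits (rad/s): [2.79, 2.79, 3.14, 3.14, 3.14, 3.14].

## Interface

Orientations are given as a unit quaternion [x, y, z, w].
In Python, from plant import ctrl gives the robot as it stands.
- The arm moves only by the tool send_rows, never from a script. Its argument "series" is a list that holds one entry, the list of rows, each a list of 7 numbers: the shift along the tool's x, y, z in cm, then the turn, a rotation vector about the tool's x, y, z in rad, then the opening, from -1 (shut) to 1 (fully open). In form: [[[x, y, z, rx, ry, rz, jaw], ...]]. A call has 1 to 10 rows; each row shifts and turns the commanded pose from where the row before left it, along the tool's axes as they then stand; what a row does not reach is not made up. A row lasts 1/8 s, in which the tool goes at most 62.5 mm and 10.7 degrees, less where a joint would pass 70% of its speed; a pose out of reach is approached as far as the arm can. A call is refused whole if a number of a shift passes 6.25 or a number of a turn 0.188, either way. A call with a gripper value outside its range is refused whole. The fingers move at their own pace and stop on an object; "force" is the grip in N (left out, the last holds). Time passes only in rows, so rows that do not move let the fingers close. It gives the time, the measured TCP pose, the force, the opening and the grip force at its end, in the units of the state.
- ctrl.get_state(): the state, without advancing time (a new reading comes with each control period).
- ctrl.read_camera(name): name is "scene" or "side" or "wrist"; returns a dict with "img" (480x640x3 uint8, red, green, blue), "fx", "fy", "cx", "cy" (pixels), "R" (3x3) and "t" (3): a world point X has camera coordinates R X + t; the wrist camera has in their place "hand_eye" (4x4, takes a point from camera to tool coordinates, whose origin is the TCP and whose axes are the flange's). Camera axes: x right, y down, z forward; pixel columns grow to the right and rows downward; lengths in m; the calibration is good to about 2 mm. A picture is of the moment at which its call begins: read the wrist's pose just before it. There is no depth.
- ctrl.sign_off(): hands the job in; it is judged then, once.
The state is a dict: "time": time; "qpos": joint angles; "dq": joint speeds; "joint_efforts": joint torques, N m; "eef_pos": TCP position; "tcp_rot": TCP orientation; "contact_force": force on the tool from outside, world axes, zero at the start; "wrist_torque": the same for the moment, N m; "opening": opening from 0.0 (shut) to 1.0 (fully open); "finger_force": force on a finger pad.
Only numpy, scipy, OpenCV 4.12 (cv2) and the standard library are available. Lean on these libraries where they do the work, as an engineer would, in place of code of your own. Each camera call takes 0.05 s, during which the arm holds its last target. There are 200 camera calls.

## Task

Get the gel caster ready for pouring: from the blue stand take the one comb whose length fits the clear casting tray, and seat it fully home, teeth down, in the tray's pair of notches. Also swing the red cam lever all the way round until it lies along the end of the caster, so that its gate clamps the tray. Leave the other combs in their stand and do not disturb the things standing around.

Things in the scene. Friction and masses are not known exactly. Their poses are not given: they have to be found in the camera images.
- gel_caster: grey gel-casting bed fixed to the bench, 174 mm long (its x), 136 mm wide (y), with a 46 mm high end wall at +x and the cam lever at -x (usually the robot's side). Origin: centre of its underside, on the bench; z up. The tray lies on its bed, 12 mm above the bench. Its place and yaw vary; it and the comb stand may swap sides
- casting_tray: clear open-ended tray lying loose in the caster, 110 mm long (x, parallel to the caster's x), 116 mm wide (y), 35 mm high; floor 5 mm thick, two side walls 10 mm thick and 96 mm apart. A pair of facing notches is cut in the tops of the walls, 25 mm from the tray's middle towards +x (see tray_seat). Origin: centre of the underside; z up
- tray_seat (a point): where the origin of the fitting comb lies when fully seated: midway between the notches, 8 mm above the tray's underside (20 mm above the bench); axes as the tray's, y from notch to notch. Each notch is 14 mm wide along x, 8 mm deep, open at the top and inside, closed outside; end to end the pair measures 108 mm; mouths chamfered 1 to 2 mm. A seated spine stands 20 mm above the walls
- cam_lever (a joint): cam lever angle, rad: 0 = open, pointing along the caster's -x; 1.57 = closed, at its stop, pointing along the caster's +y; turns clockwise seen from above as the value grows. Starts between 0 and 0.35, takes about 0.12 N m (2 N at the knob), stays where it is left. Its cam pushes the white gate up to 5.5 mm towards +x, against the tray
- cam_pivot (a point): top of the cam on the lever's vertical pivot axis, 32 mm above the bench, 65 mm from the caster's origin towards its -x; its axes are the caster's
- lever_knob (a point): top of the upright round knob at the end of the red cam lever: 16 mm in diameter, 62 mm from the pivot axis; the knob spans 21 to 43 mm above the bench, the 10 mm wide arm 21 to 31 mm
- comb_stand: blue stand fixed to the bench, 196 mm long (x), 132 mm wide (y), a 6 mm plate with four slots across it (along y) 48 mm apart, at x = -72, -24, 24 and 72 mm, each between two short rails, 44 mm long and 8 mm wide, whose tops are 26 mm above the bench. Each slot holds one comb, in an order that varies. Origin: centre of the underside; z up
- comb_77: white gel comb, 77 mm long (y), 10 mm thick (x), 47 mm tall: a 28 mm tall spine (the part to grip) above a 3 mm thick row of teeth, 64 mm long and 19 mm deep. Origin: centre of the underside of the teeth, so the spine spans z = 19 to 47 mm; z up; same either way round. Starts upright in a slot of the stand, spine resting on the rails, origin 7 mm above the bench
- comb_91: white gel comb, 91 mm long (y), 10 mm thick (x), 47 mm tall: a 28 mm tall spine (the part to grip) above a 3 mm thick row of teeth, 78 mm long and 19 mm deep. Origin: centre of the underside of the teeth, so the spine spans z = 19 to 47 mm; z up; same either way round. Starts upright in a slot of the stand, spine resting on the rails, origin 7 mm above the bench
- comb_105: white gel comb, 105 mm long (y), 10 mm thick (x), 47 mm tall: a 28 mm tall spine (the part to grip) above a 3 mm thick row of teeth, 92 mm long and 19 mm deep. Origin: centre of the underside of the teeth, so the spine spans z = 19 to 47 mm; z up; same either way round. Starts upright in a slot of the stand, spine resting on the rails, origin 7 mm above the bench
- comb_119: white gel comb, 119 mm long (y), 10 mm thick (x), 47 mm tall: a 28 mm tall spine (the part to grip) above a 3 mm thick row of teeth, 106 mm long and 19 mm deep. Origin: centre of the underside of the teeth, so the spine spans z = 19 to 47 mm; z up; same either way round. Starts upright in a slot of the stand, spine resting on the rails, origin 7 mm above the bench
- buffer_bottle: small white capped bottle, 45 mm in diameter, 88 mm tall, standing on the left. A bystander. Origin: centre of its underside
- timer: white square kitchen-style timer lying flat, 68 x 68 x 18 mm, in front on the right. A bystander. Origin: centre of its underside
- marker_1: white marker pen with a black cap, 134 mm long (y), 11 mm thick, lying behind the work. A bystander. Origin: under its middle
Not all that is in view belongs to the job. What is shaped like the comb_105 but brown or green is not meant.

How it is judged:
By the outcome, as a careful person would: the job done as asked, in the order asked, and still so for the second after the job is handed in, with the robot touching nothing.
It also fails if it takes over 51 s, if anything falls off the work surface, if the arm or the gripper's body presses on something with over 40 N, if the wrist force passes 120 N, or if a joint passes its speed limit or range.

## Working session

There is one attempt and no reset: what is moved stays moved. The work goes in short steps, Python scripts to look and compute and a tool call to move; the robot and the scene stay as the last step left them, time stands still between calls to the robot, and variables do not carry over. Pictures are saved under pics/ and viewed, at most 10 in all, crops included, and the job is handed in when it is done.

Besides the shell and the picture viewer there is one more tool, called after "Emit:" as a command line: name --argument value ..., lists and objects as JSON in quotes. send_rows: Moves the arm, as the interface text tells. Its arguments: {"type":"object","properties":{"series":{"type":"array"},"force":{"type":"number"}},"required":["series"]}

```bash
mkdir -p pics; ls; python3 - <<'E'
from plant import ctrl
import cv2,numpy as np
s=ctrl.get_state();print(s)
for n in("scene","side"):
    c=ctrl.read_camera(n);cv2.imwrite(f"pics/{n}0.png",c["img"][:,:,::-1]);print(n,{k:np.round(v,4).tolist() for k,v in c.items() if k!="img"})
c=ctrl.read_camera("wrist");cv2.imwrite("pics/wrist0.png",c["img"][:,:,::-1]);print({k:np.round(v,4).tolist() for k,v in c.items() if k!="img"})
E
```

```text
pics
{'time': 0.0, 'qpos': array([ 1.09702706e+00,  2.87167976e-01,  1.57821755e+00,  3.32028289e-05,
        1.27858788e+00, -1.49960426e-01]), 'dq': array([-2.11692708e-03, -1.60548876e-03, -1.82828894e-04, -1.18853966e-03,
        2.48419234e-03,  6.68473756e-05]), 'joint_efforts': array([-8.96932506e-04, -4.06001544e+01, -2.92613429e+01, -1.95699881e-04,
        5.96800237e-03, -5.04595022e-06]), 'eef_pos': array([0.2144011 , 0.63933781, 0.22992368]), 'tcp_rot': array([ 1.61202638e-01,  9.86920611e-01, -1.12807885e-03, -3.80373038e-04]), 'contact_force': array([ 0.76159903, -0.14043739, -0.30937659]), 'wrist_torque': array([-0.00058096, -0.03068965,  0.01377505]), 'finger_force': 0.0, 'opening': 1.0006276308634239}
scene {'fx': 498.949, 'fy': 498.949, 'cx': 320.3713, 'cy': 242.2618, 'R': [[0.7243, -0.6894, 0.0052], [-0.4709, -0.5003, -0.7266], [0.5036, 0.5238, -0.687]], 't': [-0.3659, 0.3288, 0.8856]}
side {'fx': 586.787, 'fy': 586.787, 'cx': 324.2052, 'cy': 240.0747, 'R': [[0.9071, -0.4203, -0.0224], [-0.2728, -0.5465, -0.7918], [0.3205, 0.7243, -0.6104]], 't': [-0.4702, 0.2291, 1.3127]}
{'fx': 426.2335, 'fy': 426.2335, 'cx': 322.9371, 'cy': 248.0639, 'hand_eye': [[-0.0006, -0.9459, -0.3245, 0.0847], [1.0, -0.0003, -0.0009, 0.0001], [0.0008, -0.3245, 0.9459, -0.1432], [0.0, 0.0, 0.0, 1.0]]}
```

View pics/scene0.png

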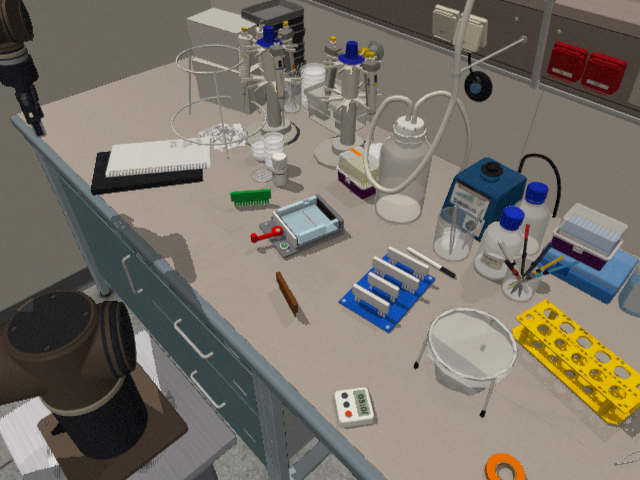

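View pics/side0.png

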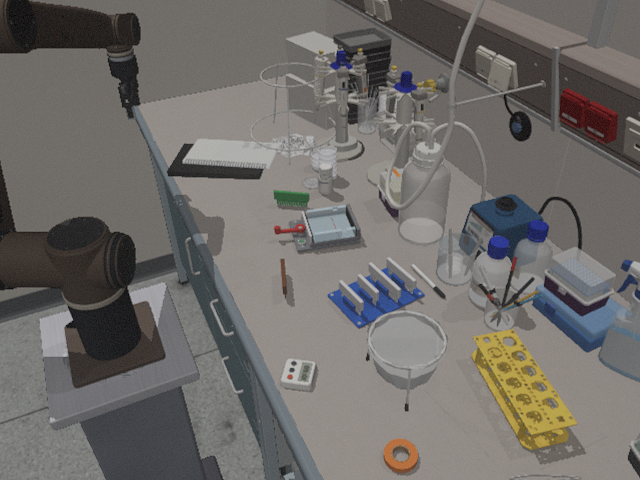

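The scene picture shows the blue stand at about (390,288) with four white combs, the caster at about (300,225), and the red lever at (265,236). The brown decoy is at (287,293) and the green one at (250,197). The side picture shows the same layout. Next I project the masks onto planes.

```bash
cat > h.py <<'E'
import numpy as np,cv2
from scipy.spatial.transform import Rotation as Ro
from plant import ctrl
def cam(n,name=None):
    s=ctrl.get_state();c=ctrl.read_camera(n)
    if name: cv2.imwrite(f"pics/{name}.png",c["img"][:,:,::-1])
    if n=="wrist":
        H=np.eye(4);H[:3,:3]=Ro.from_quat(s["tcp_rot"]).as_matrix();H[:3,3]=s["eef_pos"]
        M=H@c["hand_eye"];c["R"]=M[:3,:3].T;c["t"]=-M[:3,:3].T@M[:3,3]
    return c
def plane(c,uv,z):
    uv=np.atleast_2d(uv).astype(float)
    d=np.c_[(uv[:,0]-c["cx"])/c["fx"],(uv[:,1]-c["cy"])/c["fy"],np.ones(len(uv))]@c["R"]
    o=-c["R"].T@c["t"]
    return o+d*((z-o[2])/d[:,2])[:,None]
def proj(c,P):
    p=np.atleast_2d(P)@c["R"].T+c["t"];return np.c_[c["fx"]*p[:,0]/p[:,2]+c["cx"],c["fy"]*p[:,1]/p[:,2]+c["cy"]]
def hsv(c): return cv2.cvtColor(c["img"],cv2.COLOR_RGB2HSV)
def blobs(m,amin=30):
    n,l,st,ce=cv2.connectedComponentsWithStats(m.astype(np.uint8));return [(l==i,st[i],ce[i]) for i in range(1,n) if st[i][4]>=amin]
E
python3 - <<'E'
from h import *
for n in("scene","side"):
    c=cam(n);h=hsv(c)
    m=cv2.inRange(h,(105,150,60),(125,255,255))
    for b,st,ce in blobs(m,500):
        uv=np.argwhere(b)[:,::-1];P=plane(c,uv,0.006)[:,:2]
        r=cv2.minAreaRect((P*1000).astype(np.float32));print("blue",st,np.round(r[0]),np.round(r[1]),r[2])
    m=(cv2.inRange(h,(0,170,90),(5,255,255))|cv2.inRange(h,(174,170,90),(180,255,255)))
    for b,st,ce in blobs(m,30): 
        uv=np.argwhere(b)[:,::-1];P=plane(c,uv,0.03)
        print("red",st,plane(c,ce,0.03).round(3),P.min(0).round(3),P.max(0).round(3))
E
```

```text
blue [ 339  267   96   65 1833] [ 595. -124.] [195. 130.] 7.712308883666992
blue [551 266  65  37 707] [ 936. -415.] [ 52. 129.] 0.015994397923350334
red [553  41  35  18 252] [[2.103 0.205 0.03 ]] [2.054 0.129 0.03 ] [2.151 0.283 0.03 ]
red [589  52  38  19 291] [[2.109 0.056 0.03 ]] [ 2.054 -0.02   0.03 ] [2.156 0.131 0.03 ]
red [525 225   4  14  39] [[ 0.97  -0.245  0.03 ]] [ 0.945 -0.257  0.03 ] [ 0.994 -0.233  0.03 ]
red [251 226  32  16 188] [[0.499 0.183 0.03 ]] [0.458 0.16  0.03 ] [0.54 0.21 0.03]
blue [328 282  56  46 691] [ 541. -134.] [ 85. 128.] 7.69193696975708
red [564  89  25  13  64] [[1.796 0.487 0.03 ]] [1.784 0.427 0.03 ] [1.807 0.546 0.03 ]
red [562  93  17   9  36] [[1.762 0.486 0.03 ]] [1.748 0.441 0.03 ] [1.772 0.521 0.03 ]
red [590 102  27  14  85] [[1.796 0.353 0.03 ]] [1.785 0.295 0.03 ] [1.81  0.411 0.03 ]
red [590 106  18  10  31] [[1.767 0.345 0.03 ]] [1.761 0.306 0.03 ] [1.773 0.389 0.03 ]
```

```bash
cat >> h.py <<'E'
def rows(pos,yaw,n):
    """tool-down rows to pos with tool x at world angle yaw(deg); translation in equal steps, turn about z"""
    s=ctrl.get_state();R=Ro.from_quat(s["tcp_rot"]);x=R.as_matrix()[:,0];y0=np.arctan2(x[1],x[0])
    dy=(np.radians(yaw)-y0+np.pi)%(2*np.pi)-np.pi
    Rt=Ro.from_matrix(np.c_[[np.cos(y0+dy),np.sin(y0+dy),0],[np.sin(y0+dy),-np.cos(y0+dy),0],[0,0,-1.]])
    rv=(R.inv()*Rt).as_rotvec()/n;d=(np.array(pos)-s["eef_pos"])/n*100
    for i in range(n):
        print(np.round(np.r_[(R*Ro.from_rotvec(rv*i)).inv().apply(d),rv],3).tolist())
E
python3 - <<'E'
from h import *
c=cam("scene")
for n,p in dict(bottle=(278,183),carboy=(400,215),carboyfront=(398,222),retort=(345,158),beakerfront=(453,258),tripodleg=(417,366),pen=(432,262),ringleg=(228,158),timer=(355,407),brown=(287,293),green=(251,200),casterLL=(290,256),casterR=(342,234),casterT=(304,197)).items(): print(n,plane(c,p,0)[0].round(3))
print("ring rim",plane(c,(470,312),0.15).round(3))
rows([0.60,0.25,0.26],97.7,8)
E
```

```text
bottle [0.677 0.355 0.   ]
carboy [ 0.821  0.028 -0.   ]
carboyfront [0.796 0.013 0.   ]
retort [0.906 0.313 0.   ]
beakerfront [ 0.79  -0.162  0.   ]
tripodleg [ 0.491 -0.291  0.   ]
pen [ 0.743 -0.136 -0.   ]
ringleg [0.648 0.554 0.   ]
timer [ 0.339 -0.267  0.   ]
brown [0.428 0.027 0.   ]
green [0.574 0.346 0.   ]
casterLL [ 0.51   0.111 -0.   ]
casterR [0.657 0.08  0.   ]
casterT [0.688 0.257 0.   ]
ring rim [[ 0.556 -0.332  0.15 ]]
[-6.117, -3.086, -0.363, -0.0, 0.0, 0.139]
[-6.486, -2.208, -0.363, -0.0, 0.0, 0.139]
[-6.729, -1.288, -0.364, -0.0, 0.0, 0.139]
[-6.843, -0.342, -0.364, -0.0, 0.0, 0.139]
[-6.824, 0.61, -0.364, -0.0, 0.0, 0.139]
[-6.674, 1.55, -0.365, -0.0, 0.0, 0.139]
[-6.394, 2.46, -0.365, -0.0, 0.0, 0.139]
[-5.991, 3.323, -0.365, -0.0, 0.0, 0.139]
```

Emit:
send_rows --series '[[[-4.9,-2.5,-0.3,0,0,0.111,0],[-5.15,-1.9,-0.3,0,0,0.111,0],[-5.35,-1.35,-0.3,0,0,0.111,0],[-5.45,-0.75,-0.3,0,0,0.111,0],[-5.5,-0.1,-0.3,0,0,0.111,-0.2],[-5.45,0.5,-0.3,0,0,0.111,-0.2],[-5.4,1.1,-0.3,0,0,0.111,-0.2],[-5.25,1.7,-0.3,0,0,0.111,-0.2],[-5.0,2.25,-0.3,0,0,0.111,-0.2],[-4.75,2.8,-0.3,0,0,0.111,-0.2]]]'

```text
time: 1.55
eef_pos: [0.603, 0.2478, 0.2615]
tcp_rot: [0.658, 0.753, 0.0, 0.0]
contact_force: [0.5, 0.6, -0.2]
opening: 0.396
finger_force: 0.0
```

```bash
python3 - <<'E'
from h import *
s=ctrl.get_state();print(s["time"],s["eef_pos"],s["tcp_rot"],s["opening"],s["contact_force"])
c=cam("wrist","w1")
rows([0.595,-0.07,0.26],97.7,7)
E
```

```text
1.55 [0.60299722 0.24779701 0.26151053] [6.58451432e-01 7.52623205e-01 1.51892536e-04 8.49134507e-06] 0.39587158513774856 [ 0.51170663  0.64416139 -0.23011872]
[-4.405, -0.738, 0.041, 0.001, 0.001, -0.001]
[-4.404, -0.743, 0.039, 0.001, 0.001, -0.001]
[-4.403, -0.748, 0.037, 0.001, 0.001, -0.001]
[-4.403, -0.754, 0.034, 0.001, 0.001, -0.001]
[-4.402, -0.759, 0.032, 0.001, 0.001, -0.001]
[-4.401, -0.765, 0.03, 0.001, 0.001, -0.001]
[-4.4, -0.77, 0.028, 0.001, 0.001, -0.001]
```

View pics/w1.png

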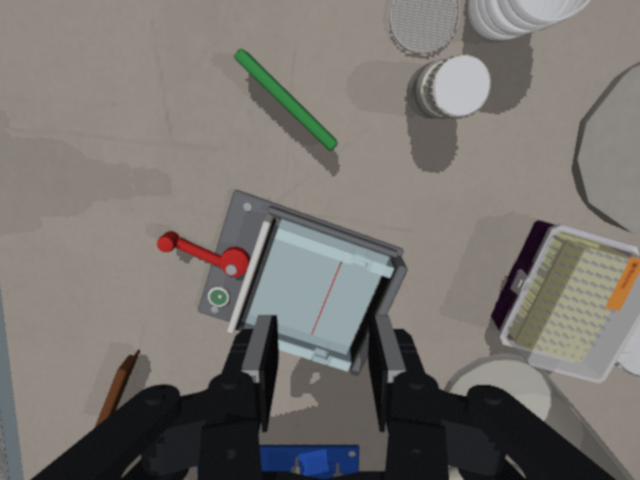

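The wrist picture shows the caster clear of obstacles. The knob is at (168,242), the pivot at (234,262), and the tray notches at about (367,260) and (322,356). I move over the stand for a look and crop the caster meanwhile.

```bash
python3 - <<'E'
import cv2
i=cv2.imread("pics/w1.png")[185:385,190:420];cv2.imwrite("pics/w1c.png",cv2.resize(i,None,fx=3,fy=3,interpolation=cv2.INTER_CUBIC))
E
```

```text
(no output)
```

View pics/w1c.png

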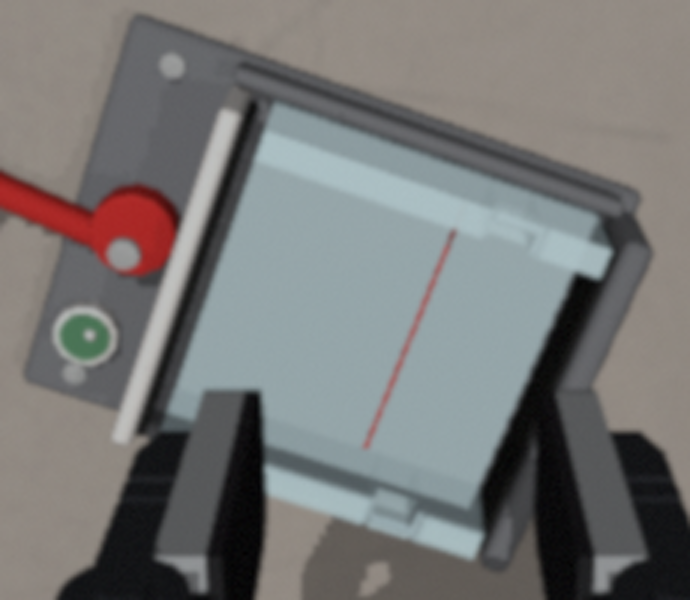

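Emit:
send_rows --series '[[[-4.4,-0.75,0,0,0,0,-0.3],[-4.4,-0.75,0,0,0,0,-0.3],[-4.4,-0.75,0,0,0,0,-0.3],[-4.4,-0.75,0,0,0,0,-0.3],[-4.4,-0.75,0,0,0,0,-0.3],[-4.4,-0.75,0,0,0,0,-0.3],[-4.4,-0.75,0,0,0,0,-0.3],[0,0,0,0,0,0,-0.3]]]'

```text
time: 2.6
eef_pos: [0.5917, -0.0656, 0.2613]
tcp_rot: [0.659, 0.753, -0.0, 0.0]
contact_force: [0.9, 0.8, 0.5]
opening: 0.353
finger_force: 0.0
```

```bash
python3 - <<'E'
from h import *
s=ctrl.get_state();print(s["time"],s["eef_pos"],s["tcp_rot"],s["opening"])
c=cam("wrist","w2");h=hsv(c)
m=cv2.inRange(h,(105,150,40),(125,255,255))
uv=np.vstack([np.argwhere(b)[:,::-1] for b,st,ce in blobs(m,150)]);r=cv2.minAreaRect((plane(c,uv,0.006)[:,:2]*1000).astype(np.float32));print("stand",r)
m=cv2.inRange(h,(0,0,150),(180,60,255))
for b,st,ce in blobs(m,200):
    uv=np.argwhere(b)[:,::-1];r=cv2.minAreaRect((plane(c,uv,0.054)[:,:2]*1000).astype(np.float32));print(st,np.round(r[0],1),np.round(r[1],1),round(r[2],1))
E
```

```text
2.6 [ 0.59174971 -0.06563933  0.26128246] [ 6.58512425e-01  7.52569825e-01 -1.87920758e-04  9.65112380e-05] 0.3533934998964995
stand ((595.831787109375, -122.16624450683594), (193.0937957763672, 129.0797576904297), 7.628659725189209)
[     0      0    591    377 117528] [567.5 -76. ] [522.2 321.4] 7.6
[361   0  70  23 889] [623.5  86.4] [50.3 14.2] 7.6
[  552     7    88   289 13160] [809.1 -10.6] [ 69.4 236.8] 21.2
[541  54  41  88 934] [756.7  44.9] [65.5 14.5] 83.7
[ 283  204   81  182 4073] [ 602.6 -152.8] [ 73.4 182.7] 5.8
[288 228  11  80 804] [ 571.7 -124.6] [ 8.8 75.2] 6.5
[ 513  268   53   55 1979] [ 796.3 -118.9] [37.  59.6] 55.3
[  26  314   70   38 1041] [ 364.2 -216.2] [32.5 63.8] 84.1
[548 415  43  44 647] [ 875.8 -270. ] [16.9 72.7] 58.9
[ 31 439  41  32 615] [ 343.3 -369.7] [40.3 40.5] 84.7
```

View pics/w2.png

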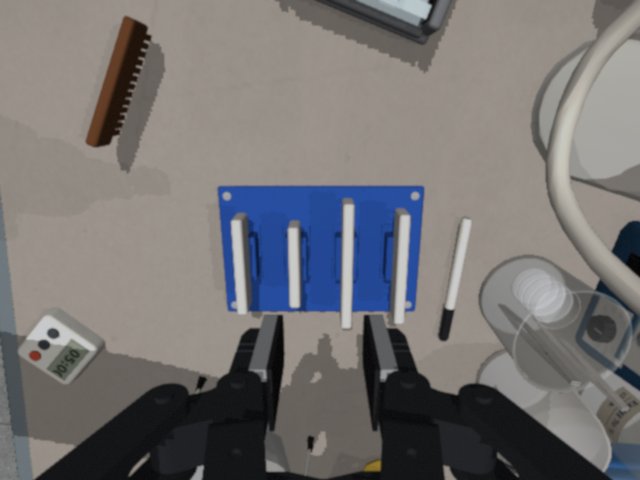

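The stand picture shows four combs left to right: 91, 77, 119 and 105 mm by length. The comb I want is the rightmost, at about (400,265). The crop shows both notches: upper at w1 pixel (360,260), lower at (322,354). Now I measure precisely.

```bash
python3 - <<'E'
from h import *
s=ctrl.get_state();print(s["eef_pos"],s["opening"])
c=cam("wrist");g=cv2.cvtColor(c["img"],cv2.COLOR_RGB2GRAY);h=hsv(c)
for a,b in((230,252),(285,303),(338,358),(392,412)):print(g[265,a:b].tolist())
m=((g>195)&(h[:,:,1]<50)).astype(np.uint8);m[:195]=0;m[335:]=0;m[:,:220]=0;m[:,425:]=0
for b,st,ce in blobs(m,150):
    uv=np.argwhere(b)[:,::-1];r=cv2.minAreaRect((plane(c,uv,0.054)[:,:2]*1000).astype(np.float32));print(st,np.round(r[0],1),np.round(r[1],1),round(r[2],1))
th=np.radians(7.63);print("slot",np.array([595.8,-122.2])+72*np.array([np.cos(th),np.sin(th)]))
# caster, from w1: pose was as below
w=dict(c);H=np.eye(4);H[:3,:3]=Ro.from_quat([.65845,.75262,.00015,0]).as_matrix();H[:3,3]=[.60300,.24780,.26151]
M=H@c["hand_eye"];w["R"]=M[:3,:3].T;w["t"]=-M[:3,:3].T@M[:3,3]
f=lambda x,y:(190+x/3-1/3,185+y/3-1/3)
P=lambda x,y,z:plane(w,f(x,y),z)[0][:2]*1000
for n,a in dict(pivot=(122,253,.034),base1=(136,14,.012),base2=(25,378,.012),upN_l=(487,222,.047),upN_r=(538,238,.047),lowN_l=(367,516,.047),lowN_r=(416,532,.047),wallUpR=(605,278,.047),wallUpL=(262,135,.047),wallLowR=(478,557,.047),endwallT=(650,250,.046),lineT=(454,232,.017),lineB=(366,446,.017)).items(): print(n,P(*a).round(1))
print("knob",(plane(w,(167,241),.043)[0]*1000).round(1))
E
```

```text
[ 0.59182043 -0.06406873  0.26122679] 0.3524825636948892
[69, 70, 95, 148, 183, 197, 201, 201, 201, 201, 200, 194, 175, 139, 99, 76, 71, 70, 68, 61, 58, 65]
[66, 70, 94, 146, 182, 197, 201, 202, 202, 201, 200, 193, 174, 137, 95, 66, 54, 55]
[69, 72, 83, 111, 151, 182, 197, 201, 201, 202, 201, 199, 193, 173, 131, 87, 73, 69, 61, 58]
[77, 80, 79, 89, 122, 161, 185, 198, 202, 202, 201, 201, 200, 192, 171, 131, 91, 75, 75, 74]
[343 208   9 121 707] [ 619.2 -118.5] [  5.2 114.2] 7.4
[396 219  12 105 613] [ 667.5 -114.1] [ 5.4 99.4] 7.8
[233 224  11  91 526] [ 523.9 -131.1] [ 5.1 85.8] 7.5
[290 231   7  77 448] [ 572.  -124.1] [ 5.1 72.4] 7.7
slot [ 667.16252317 -112.64017326]
pivot [524.5 172.8]
base1 [519.9 243.8]
base2 [490.5 113. ]
upN_l [634.2 202.8]
upN_r [650.1 199.7]
lowN_l [611.3  97.1]
lowN_r [627.9  93.2]
wallUpR [672.4 189.6]
wallUpL [565.  220.8]
wallLowR [649.3  86.5]
endwallT [684.4 200. ]
lineT [627.7 187.2]
lineB [609.2 105.2]
knob [468.4 196.1  43. ]
```

```bash
python3 - <<'E'
from h import *
rows([0.619,0.094,0.16],77.3,5)
E
```

```text
[3.037, 0.964, 2.026, -0.0, -0.0, 0.072]
[3.099, 0.745, 2.026, -0.0, -0.0, 0.072]
[3.144, 0.521, 2.026, -0.0, -0.0, 0.072]
[3.174, 0.295, 2.025, -0.0, -0.0, 0.072]
[3.187, 0.067, 2.025, -0.0, -0.0, 0.072]
```

Emit:
send_rows --series '[[[3.05,0.95,2.0,0,0,0.072,-0.3],[3.1,0.75,2.0,0,0,0.072,-0.3],[3.15,0.5,2.0,0,0,0.072,-0.3],[3.15,0.3,2.0,0,0,0.072,-0.3],[3.2,0.05,2.0,0,0,0.072,-0.3],[0,0,0,0,0,0,-0.3],[0,0,0,0,0,0,-0.3]]]'

```text
time: 3.58
eef_pos: [0.6187, 0.0948, 0.1618]
tcp_rot: [0.781, 0.625, 0.0, 0.0]
contact_force: [1.3, -0.7, 0.4]
opening: 0.354
finger_force: 0.0
```

```bash
python3 - <<'E'
from h import *
import pickle
c=cam("wrist","w3");pickle.dump(c,open("w3.pkl","wb"));s=ctrl.get_state();print(s["eef_pos"],s["tcp_rot"])
for p in([.631,.148,.047],[.643,.201,.047],[.619,.095,.047]):print(proj(c,p))
cv2.imwrite("pics/w3c.png",cv2.resize(c["img"][40:360,150:550,::-1],(800,640),interpolation=cv2.INTER_CUBIC)[:600])
E
```

```text
[0.6190878  0.0941727  0.16229868] [7.81045924e-01 6.24473122e-01 5.11798861e-04 5.68672179e-04]
[[325.16395868 153.5460225 ]]
[[325.46786822  53.55209315]]
[[324.89976525 240.47234714]]
```

View pics/w3c.png

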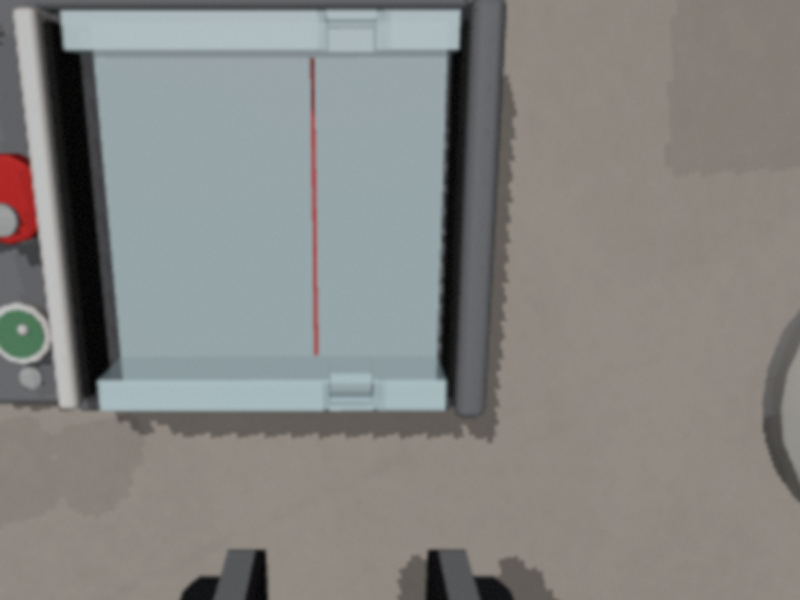

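The crop shows both notches clearly. The upper mouth spans crop x 321–381 at the wall top rows 12–51, and the lower spans 326–376 at rows 379–410.

```bash
python3 - <<'E'
from h import *
import pickle
c=pickle.load(open("w3.pkl","rb"))
P=lambda x,y,z:plane(c,(150+x/2-.25,40+y/2-.25),z)[0][:2]*1000
uo=[P(62,12,.047),P(461,12,.047)];lo=[P(99,410,.047),P(446,410,.047)]
print("wall len",np.linalg.norm(uo[1]-uo[0]),np.linalg.norm(lo[1]-lo[0]),"width",np.linalg.norm(sum(uo)/2-sum(lo)/2))
ang=lambda v:np.degrees(np.arctan2(v[1],v[0]))
print("yaw",ang(uo[1]-uo[0]),ang(lo[1]-lo[0]),ang(sum(uo)-sum(lo))-90,"ends",ang(uo[0]-lo[0])-90,ang(uo[1]-lo[1])-90)
ctr=(sum(uo)+sum(lo))/4;print("tray ctr",ctr)
y=np.radians(-12.7);print("seat from ctr",ctr+25*np.array([np.cos(y),np.sin(y)]))
un=(P(321,31,.047)+P(381,31,.047))/2;ln=(P(326,395,.047)+P(376,395,.047))/2
print("mouths",un,ln,(un+ln)/2,ang(un-ln)-90,np.linalg.norm(un-ln))
a=(P(328,35,.039)+P(377,35,.039))/2;b=(P(331,385,.039)+P(372,385,.039))/2;print("bottoms",a,b,(a+b)/2,ang(a-b)-90)
x0=(P(12,220,.034));print("pivot",x0)
# comb grasp
rows([.6673,-.1135,.16],97.7,5)
E
```

```text
wall len 109.73951799106442 110.76468639171661 width 115.47975460282449
yaw -12.67987758615127 -12.67202347931373 -12.7958535006141 ends -13.050145292083911 -12.541523702348357
tray ctr [606.93017448 153.95250156]
seat from ctr [631.31853808 148.45634645]
mouths [642.69527492 200.18784471] [619.68539351  97.0492483 ] [631.19033422 148.61854651] -12.576545395412069 105.67414401558563
bottoms [643.08537472 199.78999797] [620.07413359  97.86626216] [631.57975416 148.82813007] -12.722325307978963
pivot [528.28867014 171.95876185]
[-3.839, 1.855, 0.048, 0.0, 0.0, -0.071]
[-3.962, 1.577, 0.048, 0.0, 0.0, -0.071]
[-4.064, 1.29, 0.047, 0.0, 0.0, -0.071]
[-4.145, 0.998, 0.047, 0.0, 0.0, -0.071]
[-4.206, 0.7, 0.046, 0.0, 0.0, -0.071]
```

Emit:
send_rows --series '[[[-3.85,1.85,0,0,0,-0.071,-0.3],[-3.95,1.6,0,0,0,-0.071,-0.3],[-4.05,1.3,0,0,0,-0.071,-0.3],[-4.15,1.0,0,0,0,-0.071,-0.3],[-4.2,0.7,0,0,0,-0.071,-0.3],[0,0,0,0,0,0,-0.3],[0,0,0,0,0,0,-0.3]]]'

```text
time: 4.5
eef_pos: [0.6668, -0.1141, 0.162]
tcp_rot: [0.66, 0.752, 0.0, 0.0]
contact_force: [1.1, 0.4, 0.5]
opening: 0.35
finger_force: 0.0
```

```bash
python3 - <<'E'
from h import *
c=cam("wrist");g=cv2.cvtColor(c["img"],cv2.COLOR_RGB2GRAY);h=hsv(c)
u=proj(c,[.6673,-.1135,.054])[0];print(u)
m=((g>150)&(h[:,:,1]<50)).astype(np.uint8)
for b,st,ce in blobs(m,150):
    if abs(ce[0]-u[0])<60: 
        uv=np.argwhere(b)[:,::-1];r=cv2.minAreaRect((plane(c,uv,0.054)[:,:2]*1000).astype(np.float32));print(st,np.round(r[0],1),np.round(r[1],1),round(r[2],1))
rows([.6673,-.1135,.032],97.7,6)
E
```

```text
[325.36973513 244.08346969]
[     0      0    619    376 104147] [661.8 -95.2] [363.7 229.4] 7.4
[-0.004, 0.008, 2.165, 0.0, -0.0, -0.0]
[-0.004, 0.008, 2.165, 0.0, -0.0, -0.0]
[-0.004, 0.008, 2.165, 0.0, -0.0, -0.0]
[-0.004, 0.008, 2.165, 0.0, -0.0, -0.0]
[-0.004, 0.008, 2.165, 0.0, -0.0, -0.0]
[-0.004, 0.009, 2.165, 0.0, -0.0, -0.0]
```

Emit:
send_rows --series '[[[0,0.05,3.0,0,0,0,-0.3],[0,0,3.0,0,0,0,-0.3],[0,0,3.0,0,0,0,-0.3],[0,0,2.5,0,0,0,-0.3],[0,0,1.5,0,0,0,-0.3],[0,0,0,0,0,0,-0.3],[0,0,0,0,0,0,-1],[0,0,0,0,0,0,-1],[0,0,0,0,0,0,-1],[0,0,0,0,0,0,-1]]]' --force 40

```text
time: 5.8
eef_pos: [0.6685, -0.1138, 0.033]
tcp_rot: [0.659, 0.752, 0.001, 0.001]
contact_force: [-0.6, 0.3, 6.0]
opening: 0.108
finger_force: 42.6
```

Emit:
send_rows --series '[[[0,0,-1.0,0,0,0,-1],[0,0,-2.0,0,0,0,-1],[0,0,-3.0,0,0,0,-1],[0,0,-3.0,0,0,0,-1],[0,0,-2.0,0,0,0,-1],[0,0,0,0,0,0,-1]]]'

```text
time: 6.55
eef_pos: [0.6683, -0.1139, 0.1439]
tcp_rot: [0.659, 0.752, 0.001, 0.002]
contact_force: [-0.0, -0.4, 0.7]
opening: 0.106
finger_force: 41.9
```

```bash
python3 - <<'E'
from h import *
s=ctrl.get_state();print(s["eef_pos"],s["opening"],s["finger_force"])
c=cam("wrist","w4");g=cv2.cvtColor(c["img"],cv2.COLOR_RGB2GRAY)
R=Ro.from_quat(s["tcp_rot"]).as_matrix()
for x in(-60,-52,52,60):print(x,proj(c,s["eef_pos"]+R@[x/1000,0,-.022]))
rows([.6314,.1486,.145],77.3,6)
E
```

```text
[ 0.6682892  -0.11394783  0.14385531] 0.10602044609981442 41.92405879497528
-60 [[325.34644443 504.14317916]]
-52 [[325.37321072 488.05472605]]
52 [[325.82259605 217.94208951]]
60 [[325.86745426 190.97910677]]
[4.411, -0.019, -0.055, 0.0, 0.0, 0.059]
[4.402, -0.278, -0.054, 0.0, 0.0, 0.059]
[4.378, -0.537, -0.054, 0.0, 0.0, 0.059]
[4.339, -0.794, -0.054, 0.0, 0.0, 0.059]
[4.285, -1.049, -0.053, 0.0, 0.0, 0.059]
[4.216, -1.299, -0.053, 0.0, 0.0, 0.059]
```

View pics/w4.png

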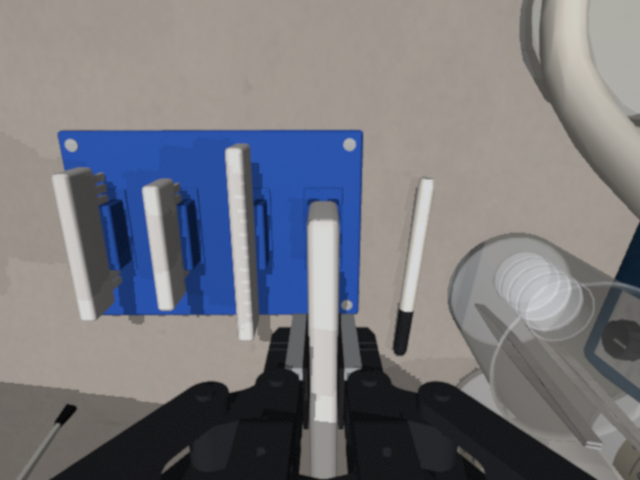

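The picture shows the comb held squarely between the pads. Its far end is at about (322,201–222), and the other three combs are undisturbed. I check the end offset numerically.

```bash
python3 - <<'E'
from h import *
s=ctrl.get_state()
c=cam("wrist");g=cv2.cvtColor(c["img"],cv2.COLOR_RGB2GRAY)
print(g[196:236,318:328].mean(1).round().tolist())
for r in (230,300):print(r,g[r,300:350].tolist())
R=Ro.from_quat(s["tcp_rot"]).as_matrix()
for x,z in((52.5,-21),(50.5,-21),(54.5,-21),(52.5,7),(0,-21)):print(x,z,proj(c,s["eef_pos"]+R@[x/1000,0,z/1000.]))
E
```

```text
[80.0, 80.0, 79.0, 79.0, 85.0, 102.0, 117.0, 120.0, 121.0, 122.0, 122.0, 122.0, 122.0, 123.0, 123.0, 124.0, 124.0, 124.0, 125.0, 125.0, 126.0, 127.0, 137.0, 155.0, 176.0, 194.0, 205.0, 209.0, 210.0, 211.0, 212.0, 213.0, 213.0, 214.0, 214.0, 214.0, 214.0, 213.0, 214.0, 214.0]
230 [75, 75, 75, 75, 74, 73, 84, 117, 155, 180, 191, 196, 202, 208, 212, 212, 213, 215, 214, 214, 214, 214, 214, 213, 214, 214, 214, 213, 213, 212, 212, 212, 206, 195, 183, 172, 159, 143, 121, 93, 74, 65, 67, 70, 73, 79, 80, 80, 80, 81]
300 [79, 80, 79, 78, 79, 79, 82, 97, 130, 162, 182, 191, 198, 205, 210, 213, 214, 213, 213, 213, 214, 214, 213, 214, 213, 214, 213, 212, 213, 212, 213, 210, 205, 195, 183, 171, 157, 129, 96, 66, 55, 54, 53, 52, 54, 54, 63, 75, 79, 80]
52.5 -21 [[325.81255912 215.43170066]]
50.5 -21 [[325.80177099 221.97034386]]
54.5 -21 [[325.82345945 208.82506114]]
52.5 7 [[325.39560422 195.59985743]]
0 -21 [[325.56193599 367.33329577]]
```

```bash
python3 - <<'E'
from h import *
for k in range(4):
    s=ctrl.get_state();print(s["eef_pos"].round(4),s["tcp_rot"].round(4));c=cam("wrist")
Hi=np.linalg.inv(c["hand_eye"])
for x,z in((52.5,-21),(50.5,-21),(52.5,7),(50.5,7)):
    p=Hi@[x/1000,0,z/1000.,1];print(x,z,c["fx"]*p[0]/p[2]+c["cx"],c["fy"]*p[1]/p[2]+c["cy"])
E
```

```text
[ 0.6666 -0.1134  0.1404] [ 6.589e-01  7.522e-01 -4.000e-04 -8.000e-04]
[ 0.6663 -0.1133  0.1396] [ 6.590e-01  7.522e-01 -7.000e-04 -1.400e-03]
[ 0.6662 -0.1132  0.1393] [ 0.6589  0.7522 -0.0008 -0.0017]
[ 0.6663 -0.1132  0.1392] [ 6.589e-01  7.522e-01 -7.000e-04 -1.600e-03]
52.5 -21 325.81923262568944 215.43895474887452
50.5 -21 325.8084319256895 221.97771488558496
52.5 7 325.4010214776641 195.6056375054895
50.5 7 325.3938695416632 201.09729766635698
```

```bash
python3 - <<'E'
from h import *
c=cam("wrist","w5");print(c["hand_eye"].round(5).tolist() if hasattr(c["hand_eye"],'round') else c["hand_eye"],c["cx"],c["fx"])
g=cv2.cvtColor(c["img"],cv2.COLOR_RGB2GRAY)
print(g[196:236,318:328].mean(1).round().tolist())
print(g[230,300:350].tolist())
s=ctrl.get_state();print(s["eef_pos"],s["qpos"])
E
```

```text
[[-0.0006, -0.94553, -0.32554, 0.08437], [1.0, -0.00022, -0.00119, -0.0007], [0.00106, -0.32554, 0.94553, -0.14315], [0.0, 0.0, 0.0, 1.0]] 322.9370983649982 426.2334848613754
[80.0, 80.0, 80.0, 81.0, 89.0, 106.0, 118.0, 121.0, 121.0, 122.0, 122.0, 122.0, 123.0, 124.0, 124.0, 124.0, 125.0, 125.0, 125.0, 126.0, 126.0, 128.0, 138.0, 156.0, 176.0, 195.0, 206.0, 209.0, 210.0, 211.0, 212.0, 213.0, 214.0, 214.0, 214.0, 214.0, 214.0, 214.0, 214.0, 214.0]
[76, 75, 76, 75, 76, 79, 95, 126, 161, 182, 190, 197, 203, 208, 213, 214, 214, 215, 214, 214, 214, 214, 215, 214, 214, 213, 213, 214, 214, 212, 213, 212, 205, 195, 183, 172, 159, 144, 122, 98, 83, 77, 71, 63, 68, 69, 74, 78, 81, 82]
[ 0.66667171 -0.11332943  0.13978811] [-3.18134473e-01  3.71640139e-01  1.64206921e+00 -4.84218966e-05
  1.13042880e+00 -4.50037815e-01]
```

```bash
python3 - <<'E'
from h import *
import pickle
c=pickle.load(open("w3.pkl","rb"));print(np.round(c["hand_eye"],5).tolist())
n=cam("wrist");print(np.round(n["hand_eye"],5).tolist())
E
```

```text
[[-0.0006, -0.94542, -0.32587, 0.08409], [1.0, -0.00028, -0.00102, -0.00083], [0.00087, -0.32587, 0.94541, -0.14315], [0.0, 0.0, 0.0, 1.0]]
[[-0.0006, -0.94553, -0.32554, 0.08437], [1.0, -0.00022, -0.00119, -0.0007], [0.00106, -0.32554, 0.94553, -0.14315], [0.0, 0.0, 0.0, 1.0]]
```

```bash
python3 - <<'E'
from h import *
s=ctrl.get_state();print(s["time"],s["eef_pos"])
rows([.6329,.1496,.13],77.3,7)
E
```

```text
6.95 [ 0.66684229 -0.11337642  0.14007657]
[3.788, 0.014, 0.147, -0.0, -0.0, 0.051]
[3.784, -0.177, 0.147, -0.0, -0.0, 0.051]
[3.77, -0.368, 0.147, -0.0, -0.0, 0.051]
[3.747, -0.558, 0.146, -0.0, -0.0, 0.051]
[3.714, -0.747, 0.146, -0.0, -0.0, 0.051]
[3.671, -0.933, 0.145, -0.0, -0.0, 0.051]
[3.619, -1.118, 0.145, -0.0, -0.0, 0.051]
```

Emit:
send_rows --series '[[[3.8,0,0.15,0,0,0.051,-1],[3.8,-0.2,0.15,0,0,0.051,-1],[3.75,-0.35,0.15,0,0,0.051,-1],[3.75,-0.55,0.15,0,0,0.051,-1],[3.7,-0.75,0.15,0,0,0.051,-1],[3.65,-0.95,0.15,0,0,0.051,-1],[3.6,-1.1,0.15,0,0,0.051,-1],[0,0,0,0,0,0,-1],[0,0,0,0,0,0,-1],[0,0,0,0,0,0,-1]]]'

```text
time: 8.2
eef_pos: [0.6339, 0.1479, 0.1308]
tcp_rot: [0.782, 0.623, -0.0, 0.0]
contact_force: [-0.4, -0.3, -0.7]
opening: 0.107
finger_force: 41.9
```

```bash
python3 - <<'E'
from h import *
s=ctrl.get_state();print(s["time"],s["eef_pos"],s["tcp_rot"],s["finger_force"])
rows([.6329,.1496,.078],77.3,1)
E
```

```text
8.2 [0.63387507 0.14792573 0.13076168] [ 7.82372816e-01  6.22810372e-01 -9.56671149e-05  9.06566676e-05] 41.920310854911804
[0.143, -0.133, 5.276, 0.0, 0.0, -0.004]
```

Lower to just above the notch mouths and check the alignment.

Emit:
send_rows --series '[[[0.15,-0.13,2.0,0,0,-0.004,-1],[0,0,2.0,0,0,0,-1],[0,0,1.2,0,0,0,-1],[0,0,0,0,0,0,-1],[0,0,0,0,0,0,-1],[0,0,0,0,0,0,-1]]]'

```text
time: 8.95
eef_pos: [0.6334, 0.1509, 0.0798]
tcp_rot: [0.781, 0.625, 0.001, 0.001]
contact_force: [0.2, 0.8, -0.2]
opening: 0.108
finger_force: 41.9
```

```bash
python3 - <<'E'
from h import *
for k in range(3):
    s=ctrl.get_state();print(s["time"],s["eef_pos"],s["tcp_rot"]);c=cam("wrist")
i=c["img"][20:260,220:460,::-1];cv2.imwrite("pics/w6.png",cv2.resize(i,(600,600),interpolation=cv2.INTER_CUBIC))
E
```

```text
8.95 [0.6334227  0.15090966 0.07984907] [7.80746946e-01 6.24846630e-01 7.78821859e-04 5.37442564e-04]
9.0 [0.63333671 0.1509152  0.07984596] [7.80744242e-01 6.24850072e-01 7.45128565e-04 5.10839784e-04]
9.05 [0.63324917 0.15089748 0.07976837] [7.80738862e-01 6.24856906e-01 6.80112648e-04 4.61998135e-04]
```

View pics/w6.png

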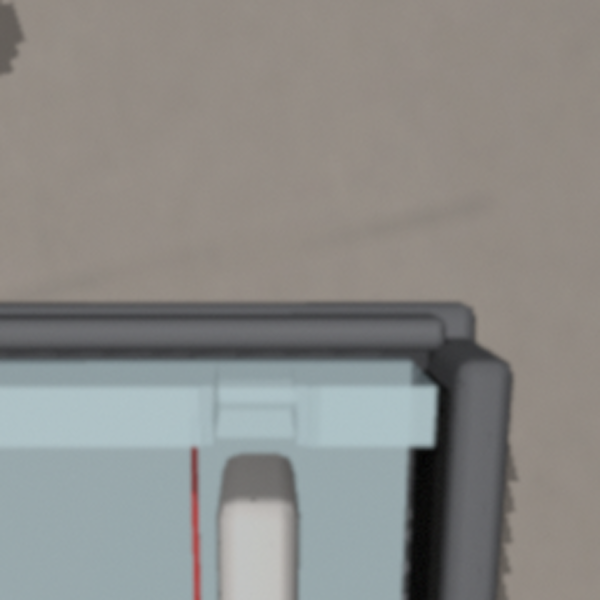

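```bash
python3 - <<'E'
from h import *
for k in range(2):
    s=ctrl.get_state();c=cam("wrist")
    g=cv2.cvtColor(c["img"],cv2.COLOR_RGB2GRAY);col=g[:,316:328].mean(1);print("comb",col[192:226].round().tolist());col=g[:,345:380].mean(1);print("wall",col[158:206].round().tolist())
    X=Ro.from_quat(s["tcp_rot"]).as_matrix()[:,0]
    f=lambda r,z:(plane(c,(323,r),z)[0]-s["eef_pos"])@X*1000
    print(s["eef_pos"].round(4),[round(f(*a),1) for a in((20+385/2.5,.047),(20+447/2.5,.047),(20+455/2.5,s["eef_pos"][2]-.007),(20+500/2.5,s["eef_pos"][2]+.021))])
E
```

```text
comb [184.0, 183.0, 179.0, 171.0, 166.0, 164.0, 164.0, 163.0, 154.0, 135.0, 114.0, 108.0, 108.0, 108.0, 108.0, 109.0, 109.0, 110.0, 110.0, 110.0, 111.0, 111.0, 111.0, 112.0, 112.0, 114.0, 121.0, 136.0, 154.0, 172.0, 183.0, 187.0, 189.0, 191.0]
wall [76.0, 65.0, 61.0, 68.0, 76.0, 93.0, 122.0, 144.0, 153.0, 154.0, 154.0, 154.0, 154.0, 154.0, 155.0, 159.0, 170.0, 182.0, 186.0, 187.0, 187.0, 187.0, 187.0, 187.0, 187.0, 187.0, 187.0, 187.0, 187.0, 187.0, 187.0, 187.0, 187.0, 187.0, 187.0, 187.0, 187.0, 187.0, 187.0, 185.0, 178.0, 169.0, 165.0, 164.0, 164.0, 164.0, 164.0, 164.0]
[0.6331 0.1509 0.0796] [np.float64(55.8), np.float64(45.4), np.float64(49.8), np.float64(50.8)]
comb [184.0, 183.0, 177.0, 169.0, 165.0, 164.0, 164.0, 163.0, 154.0, 135.0, 114.0, 108.0, 108.0, 108.0, 108.0, 109.0, 109.0, 109.0, 110.0, 110.0, 110.0, 111.0, 111.0, 112.0, 112.0, 114.0, 122.0, 137.0, 156.0, 172.0, 183.0, 187.0, 189.0, 190.0]
wall [75.0, 65.0, 62.0, 68.0, 76.0, 95.0, 126.0, 148.0, 154.0, 154.0, 154.0, 154.0, 154.0, 154.0, 155.0, 159.0, 170.0, 182.0, 187.0, 187.0, 187.0, 187.0, 187.0, 187.0, 187.0, 187.0, 187.0, 187.0, 187.0, 187.0, 187.0, 187.0, 187.0, 187.0, 187.0, 187.0, 187.0, 187.0, 187.0, 185.0, 178.0, 169.0, 165.0, 164.0, 164.0, 164.0, 164.0, 164.0]
[0.633  0.1509 0.0795] [np.float64(55.8), np.float64(45.4), np.float64(49.8), np.float64(50.8)]
```

Emit:
send_rows --series '[[[-0.02,0,0.8,0,0,0,-1],[0,0,0.8,0,0,0,-1],[0,0,0.4,0,0,0,-1],[0,0,0.4,0,0,0,-1],[0,0,0.4,0,0,0,-1],[0,0,0.2,0,0,0,-1],[0,0,0.2,0,0,0,-1],[0,0,0,0,0,0,-1],[0,0,0,0,0,0,-1]]]'

```text
time: 10.32
eef_pos: [0.6327, 0.1506, 0.047]
tcp_rot: [0.781, 0.625, 0.0, 0.0]
contact_force: [-0.6, 0.8, -0.1]
opening: 0.108
finger_force: 41.9
```

Emit:
send_rows --series '[[[0,0,0.1,0,0,0,-1],[0,0,0.1,0,0,0,-1],[0,0,0.05,0,0,0,-1],[0,0,0,0,0,0,-1]]]'

```text
time: 10.82
eef_pos: [0.6329, 0.1507, 0.046]
tcp_rot: [0.781, 0.625, -0.0, 0.0]
contact_force: [-3.2, -0.2, 6.9]
opening: 0.109
finger_force: 42.9
```

Emit:
send_rows --series '[[[0,0,0,0,0,0,-0.4],[0,0,0,0,0,0,-0.4],[0,0,0,0,0,0,-0.4],[0,0,-1.5,0,0,0,-0.4],[0,0,-3,0,0,0,-0.4],[0,0,-4,0,0,0,-0.4],[0,0,-4,0,0,0,-0.4],[0,0,0,0,0,0,-0.4],[0,0,0,0,0,0,-0.4]]]'

```text
time: 11.95
eef_pos: [0.6323, 0.1506, 0.1693]
tcp_rot: [0.781, 0.625, -0.0, -0.0]
contact_force: [-1.2, 0.0, -0.1]
opening: 0.299
finger_force: 0.0
```

```bash
python3 - <<'E'
from h import *
s=ctrl.get_state();print(s["time"],s["eef_pos"],s["opening"])
c=cam("wrist","w7")
print(proj(c,[.4684,.1961,.043]))
E
```

```text
11.95 [0.63233751 0.15057228 0.16932051] 0.29942434568273013
[[ 65.58079906 223.2158905 ]]
```

View pics/w7.png

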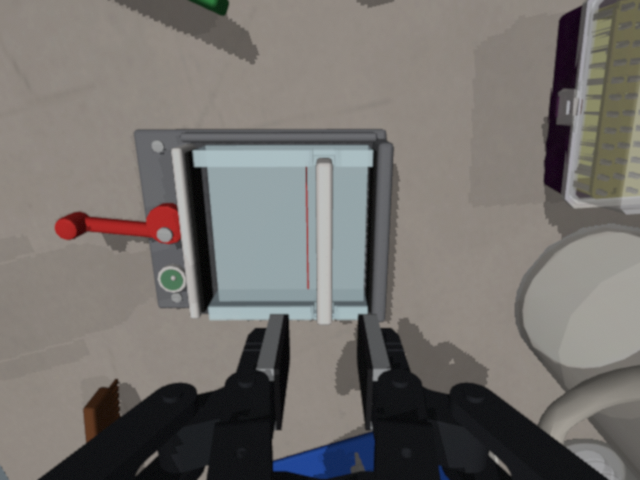

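The picture shows the comb seated in both notches at about (323,240), with the lever knob at (67,225) and the pivot at (165,234). I plan the lever push with shut fingers.

```bash
cat > lev.py <<'E'
from h import *
piv=np.array([.5265,.1728]);y=np.radians(-12.7);C=np.array([[np.cos(y),-np.sin(y)],[np.sin(y),np.cos(y)]])
def tgt(th,extra=0,r=.038):
    d=np.array([-np.cos(th),np.sin(th)]);t=np.array([np.sin(th),np.cos(th)])
    return piv+C@(r*d-(.005+.0145*np.sin(th)+.011*np.cos(th)+extra)*t)
E
python3 - <<'E'
from lev import *
c=cam("wrist");h=hsv(c);m=cv2.inRange(h,(0,170,70),(6,255,255))|cv2.inRange(h,(174,170,70),(180,255,255))
for b,st,ce in blobs(m,200):print(st,ce)
k=plane(c,(68,225),.043)[0];p=plane(c,(165,234),.034)[0];print("knob",k,"pivot",p,np.linalg.norm(k-p))
v=C.T@(k[:2]-piv);print("theta",np.arctan2(v[1],-v[0]))
P=tgt(.16,.009);print(P);rows([*P,.10],77.3,4)
T=[tgt(a) for a in np.linspace(.16,1.57,12)]
a0=P
for q in T+[tgt(1.57,-.004)]:
    print(np.round(C.T@(q-a0)*100,2)[::-1].tolist(),q.round(4));a0=q
E
```

```text
[  56  204  125   39 2131] [124.07320507 223.87986861]
knob [0.46920573 0.19466645 0.043     ] pivot [0.52511195 0.1729602  0.034     ] 0.06064376219298049
theta 0.14293254650314244
[0.48111459 0.1617387 ]
[-0.548, -3.725, 1.699, -0.001, 0.0, 0.0]
[-0.549, -3.726, 1.696, -0.001, 0.0, 0.0]
[-0.55, -3.727, 1.693, -0.001, 0.0, 0.0]
[-0.551, -3.728, 1.69, -0.001, 0.0, 0.0]
[0.89, 0.14] [0.4845 0.1701]
[0.38, -0.16] [0.4837 0.1742]
[0.43, -0.12] [0.4835 0.1786]
[0.47, -0.06] [0.4839 0.1834]
[0.5, 0.0] [0.4851 0.1883]
[0.53, 0.08] [0.487  0.1932]
[0.53, 0.17] [0.4898 0.198 ]
[0.52, 0.26] [0.4935 0.2026]
[0.49, 0.35] [0.498  0.2066]
[0.45, 0.44] [0.5033 0.21  ]
[0.38, 0.53] [0.5093 0.2126]
[0.3, 0.6] [0.5158 0.2142]
[0.0, 0.4] [0.5197 0.2133]
```

Emit:
send_rows --series '[[[-0.55,-3.7,1.5,0,0,0,-1],[-0.55,-3.75,1.5,0,0,0,-1],[-0.55,-3.75,1.5,0,0,0,-1],[-0.55,-3.7,2.0,0,0,0,-1],[0,0,0,0,0,0,-1],[0,0,0,0,0,0,-1]]]'

```text
time: 12.8
eef_pos: [0.483, 0.1618, 0.1042]
tcp_rot: [0.781, 0.625, 0.0, 0.0]
contact_force: [0.7, -0.8, 0.1]
opening: 0.002
finger_force: 0.0
```

```bash
python3 - <<'E'
from lev import *
s=ctrl.get_state();print(s["time"],s["eef_pos"],s["opening"])
rows([*tgt(.15,.009),.023],77.3,1)
E
```

```text
12.8 [0.48295942 0.16177006 0.1042179 ] 0.0016850140097501966
[-0.073, -0.159, 8.122, 0.0, -0.0, 0.001]
```

Emit:
send_rows --series '[[[-0.05,-0.15,2.5,0,0,0,-1],[0,0,2.5,0,0,0,-1],[0,0,2.1,0,0,0,-1],[0,0,1.0,0,0,0,-1],[0,0,0,0,0,0,-1],[0,0,0,0,0,0,-1],[0,0,0,0,0,0,-1]]]'

```text
time: 13.68
eef_pos: [0.4818, 0.1617, 0.0243]
tcp_rot: [0.781, 0.625, 0.001, 0.001]
contact_force: [0.3, 0.6, 0.5]
opening: 0.003
finger_force: 0.0
```

Emit:
send_rows --series '[[[0.45,0.1,0.1,0,0,0,-1],[0.45,0.05,0,0,0,0,-1],[0.4,-0.15,0,0,0,0,-1],[0.45,-0.1,0,0,0,0,-1],[0.45,-0.05,0,0,0,0,-1],[0.5,0,0,0,0,0,-1],[0.55,0.1,0,0,0,0,-1],[0.55,0.15,0,0,0,0,-1],[0,0,0,0,0,0,-1]]]'

```text
time: 14.8
eef_pos: [0.4899, 0.1991, 0.0221]
tcp_rot: [0.781, 0.625, -0.0, -0.001]
contact_force: [-1.4, -1.7, 0.0]
opening: 0.0
finger_force: 1.0
```

```bash
python3 - <<'E'
from lev import *
s=ctrl.get_state();print(s["time"],s["eef_pos"])
e=s["eef_pos"][:2];print(C.T@(np.array([.4898,.198])-e)*100)
c=cam("wrist");h=hsv(c);m=cv2.inRange(h,(0,170,70),(6,255,255))|cv2.inRange(h,(174,170,70),(180,255,255))
for b,st,ce in blobs(m,100):
    P=plane(c,np.argwhere(b)[:,::-1],.037)[:,:2];L=(P-piv)@C*1000;print(st,L.min(0).round(),L.max(0).round(),"far",L[np.linalg.norm(L,axis=1).argmax()])
E
```

```text
14.8 [0.48993558 0.199127   0.0220889 ]
[ 0.01155054 -0.11292369]
[ 298  251  183  153 8143] [-51.  -2.] [13. 57.] far [-47.21753556  55.50967366]
```

Emit:
send_rows --series '[[[0.45,0.26,0,0,0,0,-1],[0.45,0.35,0,0,0,0,-1],[0.45,0.44,0,0,0,0,-1],[0.38,0.53,0,0,0,0,-1],[0.3,0.6,0,0,0,0,-1],[0,0.2,0,0,0,0,-1],[0,0,0,0,0,0,-1],[0,0,0,0,0,0,-1]]]'

```text
time: 15.85
eef_pos: [0.5179, 0.2137, 0.0223]
tcp_rot: [0.781, 0.625, 0.001, -0.0]
contact_force: [-3.1, 3.0, -0.4]
opening: -0.001
finger_force: 1.5
```

```bash
python3 - <<'E'
from lev import *
s=ctrl.get_state();print(s["time"],s["eef_pos"],C.T@s["contact_force"][:2])
print(C.T@(tgt(1.57)-s["eef_pos"][:2])*100)
c=cam("wrist","w8");h=hsv(c);m=cv2.inRange(h,(0,170,70),(6,255,255))|cv2.inRange(h,(174,170,70),(180,255,255))
for b,st,ce in blobs(m,100):
    P=plane(c,np.argwhere(b)[:,::-1],.043)[:,:2];L=(P-piv)@C*1000;L=L[L[:,1]>48];print(st,L.min(0).round(1),L.max(0).round(1))
E
```

```text
15.85 [0.51787605 0.21366662 0.0223458 ] [-3.64272812  2.21451908]
[-0.21416784  0.00135944]
[ 351  260   49  126 3469] [-9.7 48.2] [ 5.8 75.9]
```

Emit:
send_rows --series '[[[0,0.1,0,0,0,0,-1],[0,0.1,0,0,0,0,-1],[0,0,0,0,0,0,-1]]]'

```text
time: 16.27
eef_pos: [0.5182, 0.2135, 0.0222]
tcp_rot: [0.781, 0.625, -0.001, -0.002]
contact_force: [-7.1, 5.6, 3.2]
opening: 0.001
finger_force: 4.2
```

Emit:
send_rows --series '[[[0,0.1,0,0,0,0,-1],[0,0.1,0,0,0,0,-1],[0,0,0,0,0,0,-1]]]'

```text
time: 16.65
eef_pos: [0.5184, 0.2135, 0.022]
tcp_rot: [0.781, 0.625, -0.003, -0.003]
contact_force: [-11.1, 5.4, 6.1]
opening: 0.001
finger_force: 6.8
```

The force climbs to 12 N with no motion, so the lever is at its stop. Back off, rise, and look.

Emit:
send_rows --series '[[[0,-0.8,0,0,0,0,-1],[0,-1.2,0,0,0,0,-1],[0,0,-3,0,0,0,-1],[0,0,-4,0,0,0,-1],[0,0,-5,0,0,0,-1],[-2.5,3,-1,0,0,0,-1],[-2.5,3,0,0,0,0,-1],[0,0,0,0,0,0,-1],[0,0,0,0,0,0,-1]]]'

```text
time: 17.77
eef_pos: [0.5494, 0.1546, 0.152]
tcp_rot: [0.781, 0.625, -0.0, -0.0]
contact_force: [0.8, 0.6, -0.0]
opening: 0.004
finger_force: 0.0
```

```bash
python3 - <<'E'
from lev import *
s=ctrl.get_state();print(s["time"],s["eef_pos"],s["contact_force"])
c=cam("wrist","w9");h=hsv(c);m=cv2.inRange(h,(0,170,70),(6,255,255))|cv2.inRange(h,(174,170,70),(180,255,255))
for b,st,ce in blobs(m,100):
    P=plane(c,np.argwhere(b)[:,::-1],.043)[:,:2];L=(P-piv)@C*1000;print(st,L.min(0).round(1),L.max(0).round(1));L=L[L[:,1]>48];print(L.min(0).round(1),L.max(0).round(1))
E
```

```text
17.775 [0.54939186 0.15464256 0.15202006] [ 0.84376583  0.61328337 -0.03601156]
[ 264  106   47  134 2679] [-8.2 -9.6] [17.4 68.8]
[-8.2 48. ] [ 6.6 68.8]
```

View pics/w9.png

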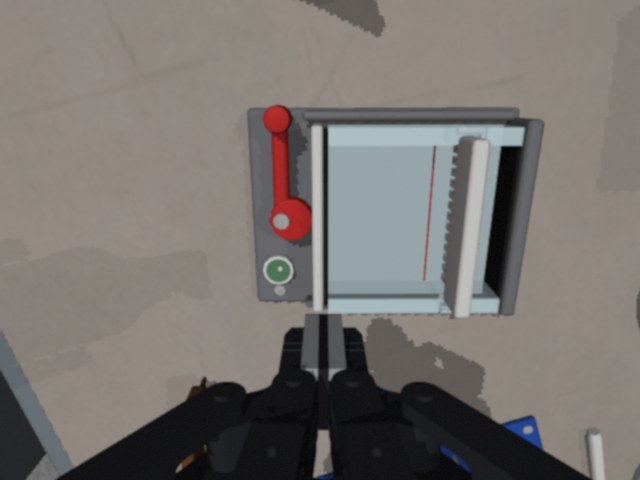

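The picture shows the lever lying along the end of the caster: knob (277,118), pivot bolt (281,222). The gate touches the tray and the comb is still in its notches. One numeric check of lever angle and comb height.

```bash
python3 - <<'E'
from lev import *
c=cam("wrist")
k=plane(c,(277.5,117.5),.043)[0];p=plane(c,(281,222),.033)[0];v=C.T@(k-p)[:2];print("lever",np.linalg.norm(v),np.arctan2(v[1],-v[0]))
g=cv2.cvtColor(c["img"],cv2.COLOR_RGB2GRAY);m=(g>185).astype(np.uint8);m[:,:445]=0;m[:,500:]=0;m[:125]=0;m[330:]=0
for b,st,ce in blobs(m,300):
    uv=np.argwhere(b)[:,::-1]
    for z in(.060,.067,.074):
        r=cv2.minAreaRect((plane(c,uv,z)[:,:2]*1000).astype(np.float32));print(st,z,np.round(r[0],1),np.round(r[1],1),r[2],"caster rel piv",C.T@(np.array(r[0])/1000-piv)*1000)
s=ctrl.get_state();print(s["time"],s["finger_force"])
E
```

```text
lever 0.06404500179567663 1.586402510691066
[ 459  143   29  173 1673] 0.06 [634.5 147.2] [103.4   5.7] 77.48320007324219 caster rel piv [110.95330871  -1.24023029]
[ 459  143   29  173 1673] 0.067 [632.5 149.9] [100.3   5.5] 77.48320770263672 caster rel piv [108.3984824    0.93225135]
[ 459  143   29  173 1673] 0.074 [630.4 152.6] [97.2  5.3] 77.48320007324219 caster rel piv [105.84365609   3.104733  ]
17.875 0.0
```

```bash
python3 -c "
from plant import ctrl
print(ctrl.sign_off())"
```

```text
the job is handed in; nothing more can be done
None
```

I seated the 105 mm comb fully in the tray's notches, swung the cam lever to its stop so the gate clamps the tray, and handed the job in at about 18 s with the other combs still in the stand.

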